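# Open the drop-front desk and set the tablet stand on it

## Task

Set up the little fold-down desk: pull both wooden slide-out supports fully out first, then lower the upright flap gently by its steel bar until it lies level on them. After that, slide the white tablet stand along its T-track out through the open end, lift it off and stand it upright in the middle of the lowered flap. Leave the router, the mug and the remote control where they are.

Things in the scene. Friction and masses are not known exactly. Their poses are not given: they have to be found in the camera images.
- cabinet: Fixed pale-wood tabletop drop-front cabinet, 310 mm wide, 262 mm high. Origin on the table straight below the middle of the flap's hinge axis; x points into the cabinet (its body fills x = 8 to 198 mm, y = -155 to 155 mm), so the front, where the supports come out and the flap folds down, looks to its own -x; z up. Place and yaw vary.
- hinge (a point): Middle of the flap's hinge axis, 100 mm above the table at the cabinet's front (at the cabinet's own x = 0, y = 0). The axis runs along the cabinet's y, level.
- support_a (a joint): How far the support at the cabinet's own y = +95 mm is pulled out, m: 0 = in, 0.08 = fully out at its stop; needs about 2 N to slide, stays where it is left. It moves along the cabinet's -x. Starts between 0 and 0.015.
- support_b (a joint): The same for the other, equal support, at the cabinet's own y = -95 mm.
- support_a_neck (a point): Point on the exposed neck of support a, at mid-section, to pinch from above across its 24 mm width (cabinet's y). Moves with it: 58 mm in front of the hinge axis when in, 79 mm high. The pale wooden bar is 28 mm high (65 to 93 mm above the table); 17 mm further out begins its head, 14 mm thick, 46 mm wide. The closed flap's outer face stands above it, 7 mm in front of the hinge axis.
- support_b_neck (a point): The same point on support b.
- flap (a joint): Flap angle, rad: 0 = upright and shut, 1.57 = level, lying on the pulled-out supports; it folds towards the cabinet's -x. Starts within 0.03 of shut. Its slightly stiff hinge holds it when near upright; let go farther over, it would fall. Flap mass 0.45 kg.
- flap_bar (a point): Middle of the flap's handle: round steel bar 14 mm thick, 100 mm long, parallel to the hinge axis, on two posts at its ends, 45 mm beyond the flap's free edge, in the flap's plane, 215 mm from the hinge axis. Flap upright: 315 mm above the table. Pinch it from above, fingers in front and behind; it turns between the fingers as the flap swings down.
- flap_middle (a point): Middle of the flap's inner face, which becomes the top when lowered (then 107 mm above the table, 85 mm in front of the hinge axis). The grey flap is 14 mm thick, 290 mm wide; its face runs from 2 to 170 mm from the hinge axis.
- track: Fixed aluminium T-track on the table, 170 mm long, 70 mm wide, 21 mm high. Origin at the centre of its underside; x along the track towards its open end (at x = +85 mm; the other end is closed), z up. Channel floor 6 mm above the table, channel 50 mm wide and 9 mm high, slot between the lips 22 mm wide. Place and yaw vary.
- stand: White plastic tablet stand, about 0.25 kg, 80 mm high, captive in the track. Origin at the centre of its underside, x along its length and the track's x, z up. Slippery foot 90 x 46 x 6 mm under the lips; a 14 mm plate rises through the slot to a head 70 mm long (x), 30 mm wide (y), 40 to 80 mm above the underside: pinch it across its width. Clear of the track from 130 mm along the track's x.
- router: White Wi-Fi router, 170 x 90 mm, four upright aerials up to 180 mm high; bystander, origin at the centre of its underside.
- mug: White mug, 80 mm wide, 90 mm high; bystander, origin at the centre of its underside.
- remote: Black remote control, 170 x 45 x 18 mm, lying flat; bystander, origin at the centre of its underside.
Mind the look-alikes: they are no part of the job. Of the things like the track, leave any that is green or yellow; of the rest the larger one is meant.

How it is judged:
On the way, in this order (a step that is already met when the one before it is completed fails the run):
1. both supports are fully out while the flap is still upright (value of joint each of support_a, support_b above 0.068 m and value of joint flap below 0.4 rad), for 0.1 s.
2. the flap lies level on the supports and is still (value of joint each of support_a, support_b above 0.068 m and value of joint flap between 1.52 and 1.62 rad and velocity of joint flap below 0.1 rad/s), for 0.2 s.
3. the stand has been slid out through the track's open end (x of stand in the frame of track above 0.125 m and y of stand in the frame of track between -0.03 and 0.03 m).
At the end, for the whole second after the job is handed in: Both supports are out (at least 68 of 80 mm), the flap is level (1.52 to 1.62 rad), and the released stand rests upright (within 0.1 rad) and still on the flap, its origin within 30 mm horizontally of the flap's middle (value of joint each of support_a, support_b above 0.068 m and value of joint flap between 1.52 and 1.62 rad and horizontal distance between stand and flap_middle below 0.03 m and angle between stand's own z axis and vertical below 0.1 rad and contact force between stand and flap above 0.5 N and linear speed of stand below 0.02 m/s and contact force between stand and the fingers below 0.1 N); the robot touches nothing.
It fails at once if the flap is lowered (past 0.5 rad) before both supports are out (value of joint flap above 0.5 rad and value of joint any of support_a, support_b below 0.065 m).
It fails at once if the flap is dropped (faster than 2.5 rad/s) (velocity of joint flap above 2.5 rad/s).
It fails at once if the stand is tipped over (beyond 0.8 rad) (angle between stand's own z axis and vertical above 0.8 rad).
It fails at once if the stand is torn out of the track elsewhere than through its open end (x of stand in the frame of track below 0.115 m and horizontal distance between stand and track below 0.11 m and z of stand in the frame of track between 0.015 and 0.06 m).
It fails at once if the router, the mug or the remote control is disturbed (moved more than 30 mm) (distance of any of router, mug, remote from where it was at the start of the episode above 0.03 m).
It also fails if it takes over 72 s, if anything falls off the work surface, if the arm or the gripper's body presses on something with over 40 N, if the wrist force passes 120 N, or if a joint passes its speed limit or range.

## Robot

A 6-joint arm with a two-finger parallel gripper is mounted at the origin on the work surface. World frame = base frame: x ahead of the robot, y to its left, z up, the work surface at z = 0. Lengths are in m, angles in rad, forces in N, time in s.
With the tool pointing down it reaches from about 0.375 to 0.9 m from the base axis. Payload 3.1 kg.
Tool frame: the origin (TCP) lies at the very end of the fingers, on their centre line; the grasp point (between the pads) lies 19 mm behind it; z points along the fingers, y is the line along which they close (so a half turn about z gives the same grasp; the last joint's range is limited). The gripper opens to 87 mm and grips with 3 to 60 N. Pads are 19 mm wide; open, the fingers measure 117 mm over their backs; the gripper's body (75 mm by 190 mm) begins 51 mm behind the grasp point.
Start: joints at [-1.325, 0.527, 1.433, -0, 1.181, -0.178], TCP at [0.257, -0.57, 0.223] pointing down, gripper open.
Joint ranges: [-3.08, 3.08], [-0.75, 2.2], [0.22, 2.44], [-1.43, 4.57], [0, 2.65], [-2.85, 2.85]. Speed limits (rad/s): [2.79, 2.79, 3.14, 3.14, 3.14, 3.14].

## Interface

Orientations are given as a unit quaternion [w, x, y, z].
In Python, from bench import arm gives the robot as it stands. The module is installed in compiled form; this text tells all that it offers.
- The arm moves only by the tool send_rows, never from a script. Its argument "steps" is text: rows parted by semicolons, each of 4 numbers parted by spaces: the shift along the tool's x, y, z in units of 0.25 m (1.0 is 0.25 m), then the turn about the tool's z in units of pi/2 rad (1.0 is pi/2 rad). In form: x y z turn; .... A call has 1 to 12 rows; each row is the pose to reach, as a shift and turn from the pose commanded when the call began, along the tool's axes at that moment; what a row does not reach only later rows make up. A row lasts 1/10 s, in which the tool goes at most 50 mm and 8.59 degrees, less where a joint would pass 70% of its speed; a pose out of reach is approached as far as the arm can. A call with a number of a shift or a turn outside -1 to 1 is refused whole. A call with a gripper value outside its range is refused whole. "hand" is the gripper command: -1 is fully open, 1 is shut, values between are in proportion, set as the call begins (left out, the last holds). The fingers move at their own pace and stop on an object; the grip force is fixed at half the most. Time passes only in rows, so rows that repeat a pose let the fingers close. It gives the time, the measured TCP pose, the force, the opening and the grip force at its end, in the units of the state.
- arm.get_state(): the state, without advancing time (a new reading comes with each control period).
- arm.get_image(name): name is "side" or "top"; returns a dict with "img" (480x640x3 uint8, red, green, blue), "intrinsics" (3x3 intrinsics, pixels), "world_from_camera" (4x4, takes a point from camera to world coordinates). Camera axes: x right, y up, looking along -z (the intrinsics and any distortion apply to the point x, -y, -z); pixel columns grow to the right and rows downward; lengths in m; the calibration is good to about 2 mm. A picture is of the moment at which its call begins. There is no depth.
- arm.finish_job(): hands the job in; it is judged then, once.
The state is a dict: "clock": time; "qpos": joint angles; "joint_velocities": joint speeds; "effort": joint torques, N m; "tool_pos": TCP position; "tcp_rot": TCP orientation; "wrist_force": force on the tool from outside, world axes, zero at the start; "ft_torque": the same for the moment, N m; "gripper_width": finger opening in m; "gripper_force": force on a finger pad.
Only numpy, scipy, OpenCV 4.12 (cv2) and the standard library are available. Lean on these libraries where they do the work, as an engineer would, in place of code of your own. Each camera call takes 0.05 s, during which the arm holds its last target. There are 200 camera calls.

## Working session

There is one attempt and no reset: what is moved stays moved. The work goes in short steps, Python scripts to look and compute and a tool call to move; the robot and the scene stay as the last step left them, time stands still between calls to the robot, and variables do not carry over. Pictures are saved under pics/ and viewed, at most 10 in all, crops included, and the job is handed in when it is done.

Besides the shell and the picture viewer there is one more tool, called after "Emit:" as name(argument=value, ...), one argument or row to a line, values as JSON. send_rows: Moves the arm, as the interface text tells. Its arguments: {"type":"object","properties":{"steps":{"type":"string"},"hand":{"type":"number"}},"required":["steps"]}

```bash
mkdir -p pics
python3 - <<'E'
from bench import arm
import cv2,numpy as np
for n in("side","top"):
    d=arm.get_image(n); cv2.imwrite(f"pics/{n}0.png",d["img"][:,:,::-1]); np.savez(f"pics/{n}0.npz",**d)
    print(n,d["intrinsics"].round(1).tolist(),d["world_from_camera"].round(4).tolist(),d.keys())
s=arm.get_state();print({k:np.round(v,3).tolist() for k,v in s.items()})
E
```

```text
side [[443.7, 0.0, 319.9], [0.0, 443.7, 236.4], [0.0, 0.0, 1.0]] [[0.8591, -0.4476, 0.2484, 0.7575], [0.5119, 0.7481, -0.4224, -0.3968], [0.0033, 0.49, 0.8717, 1.1169], [0.0, 0.0, 0.0, 1.0]] dict_keys(['img', 'intrinsics', 'world_from_camera'])
top [[544.7, 0.0, 324.7], [0.0, 544.7, 241.9], [0.0, 0.0, 1.0]] [[-0.0012, 0.9828, -0.1848, 0.2456], [-1.0, -0.0, 0.0063, 0.0221], [0.0062, 0.1848, 0.9828, 1.6919], [0.0, 0.0, 0.0, 1.0]] dict_keys(['img', 'intrinsics', 'world_from_camera'])
{'clock': 0.1, 'qpos': [-1.325, 0.528, 1.434, -0.0, 1.181, -0.179], 'joint_velocities': [0.002, -0.001, -0.004, 0.0, 0.0, 0.0], 'effort': [0.0, -44.098, -17.715, 0.063, 0.053, -0.0], 'tool_pos': [0.257, -0.569, 0.222], 'tcp_rot': [-0.001, 0.978, 0.21, -0.0], 'wrist_force': [0.627, -0.024, 0.16], 'ft_torque': [0.022, 0.003, 0.035], 'gripper_force': 0.0, 'gripper_width': 0.087}
```

View pics/side0.png

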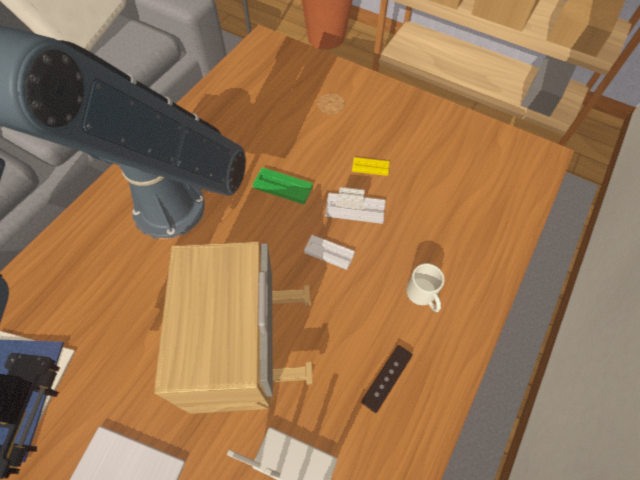

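View pics/top0.png

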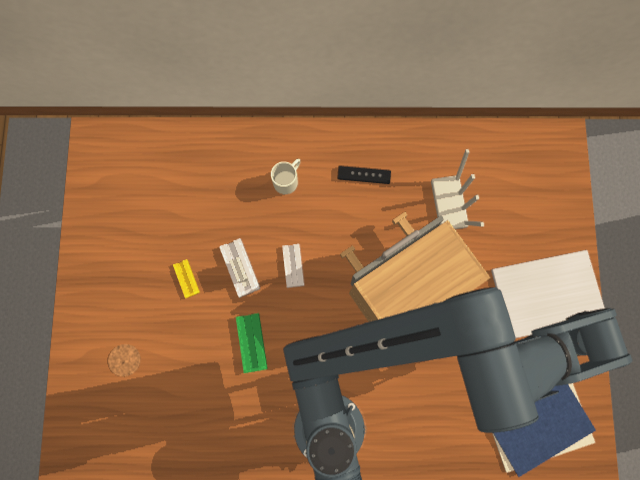

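Side picture: the cabinet with its roof corners at about (172,247), (260,243), (160,392), (252,400). The support heads are at (308,296) and (310,373). Track-like things in the side view: white and larger with the stand at (357,207), small white at (330,252), green at (283,185), yellow at (371,166). The larger white one fits, since it isn't green or yellow and it holds the stand. I'll confirm that in an enlarged crop.

Run:
```python
import cv2,numpy as np
s=cv2.imread("pics/side0.png");t=cv2.imread("pics/top0.png")
def c(i,x,y,w,h,k,):return cv2.resize(i[y:y+h,x:x+w],None,fx=k,fy=k,interpolation=cv2.INTER_CUBIC)
a=np.zeros((600,800,3),np.uint8)
a[:300,:400]=c(s,310,180,80,60,5)      # side track
a[:300,400:]=c(t,205,230,80,60,5)     # top track (extends 230..300)
a[300:,:400]=c(s,150,232,200,150,2)[:300,:400]
a[300:,400:]=c(t,335,200,160,120,2.5)
cv2.imwrite("pics/comp.png",a)
```

```text
(no output)
```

View pics/comp.png

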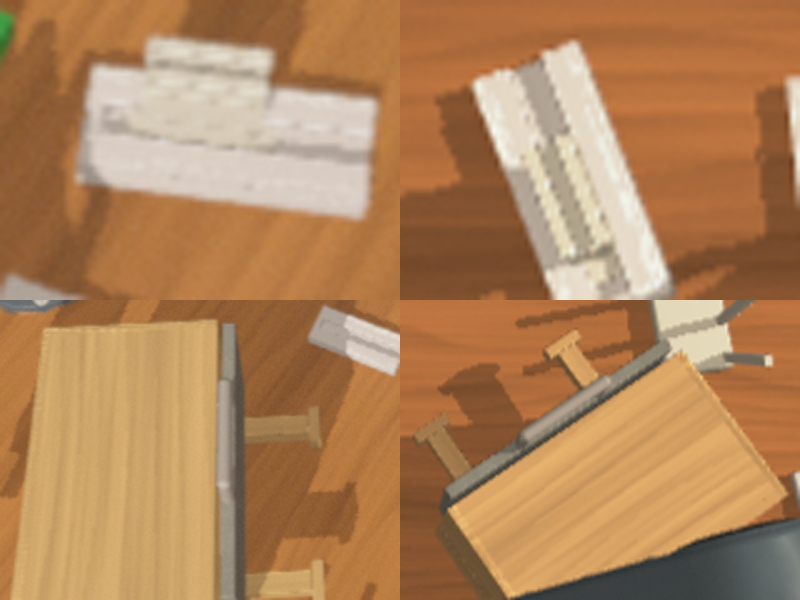

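The crop confirms that the target is the larger white track, with the cream stand in it. Its slot runs out openly at the far end (+x side, top view about (230,242)), and the stand sits near the closed near end. I'll fit the poses next.

```bash
cat > h.py <<'E'
import numpy as np,cv2
from scipy.optimize import least_squares
def load(n): return np.load(f"pics/{n}.npz")
def proj(d,P):
    T=np.linalg.inv(d["world_from_camera"]);p=np.atleast_2d(P)@T[:3,:3].T+T[:3,3]
    q=(p*[1,-1,-1])@d["intrinsics"].T; return q[:,:2]/q[:,2:]
def pose(v,L):
    c,s=np.cos(v[2]),np.sin(v[2]);L=np.atleast_2d(L).astype(float)
    return np.c_[v[0]+c*L[:,0]-s*L[:,1],v[1]+s*L[:,0]+c*L[:,1],L[:,2]]
def ray(d,uv,z):
    T=d["world_from_camera"];K=d["intrinsics"]
    r=np.linalg.inv(K)@[uv[0],uv[1],1];r=T[:3,:3]@(r*[1,-1,-1]);return T[:3,3]+r*(z-T[2,3])/r[2]
E
python3 - <<'E'
from h import *
S,T=load("side0"),load("top0")
# cabinet: v = x,y,yaw, sa, sb
def cab(v):
    o=[(T,(.008,.155,.262),(447,220.8)),(T,(.198,.155,.262),(489,278)),(T,(.008,-.155,.262),(355,284)),
       (S,(.198,-.155,.262),(172.5,246)),(S,(.008,-.155,.262),(257.5,243)),
       (T,(0,-.05,.322),(383.8,256)),(T,(0,.05,.322),(418,232)),
       (T,(-.089-v[3],.118,.093),(407,212.8)),(T,(-.089-v[3],.072,.093),(393,219.2)),
       (T,(-.089-v[4],-.072,.093),(355,246)),(T,(-.089-v[4],-.118,.093),(341,252.8)),
       (S,(-.089-v[4],-.118,.093),(150+318/2,232+108/2)),(S,(-.089-v[3],.072,.093),(150+322/2,232+261/2))]
    return np.array([proj(d,pose(v,l))[0]-p for d,l,p in o])
r=least_squares(lambda v:cab(v).ravel(),[.6,-.05,-2.6,.005,.005],loss="soft_l1");v=r.x
print("cab",v.round(4));print(cab(v).round(1).tolist())
def tr(w):
    o=[(T,(.085,.035,.021),(220,247)),(T,(.085,-.035,.021),(240.6,238.4)),(T,(-.085,-.035,.021),(259,287)),
       (S,(-.085,.035,.021),(328.4,193)),(S,(.085,.035,.021),(385.6,199.6)),(S,(.085,-.035,0),(382.4,223.4)),(S,(-.085,-.035,0),(325.4,216.6)),
       ]
    return np.array([proj(d,pose(w,l))[0]-p for d,l,p in o])
r=least_squares(lambda v:tr(v).ravel(),[.6,.3,.3],loss="soft_l1");w=r.x
print("track",w.round(4));print(tr(w).round(1).tolist())
np.savez("pose.npz",v=v,w=w)
def box(x0,x1,y0,y1,z0,z1):
    c=np.array([[x,y,z] for x in(x0,x1) for y in(y0,y1) for z in(z0,z1)])
    return c,[(i,i^b) for i in range(8) for b in(1,2,4) if not i&b]
out=[]
for n,d in(("side0",S),("top0",T)):
    k=3;im=cv2.resize(cv2.imread(f"pics/{n}.png"),None,fx=k,fy=k,interpolation=cv2.INTER_CUBIC)
    for q,b,col in((v,box(.008,.198,-.155,.155,0,.262),(0,0,255)),(w,box(-.085,.085,-.035,.035,0,.021),(0,0,255)),
      (v,box(-.007,.007,-.05,.05,.308,.322),(255,0,0)),(v,box(-.089-v[3],-.075-v[3],.072,.118,.065,.093),(255,0,0)),
      (v,box(-.089-v[4],-.075-v[4],-.118,-.072,.065,.093),(255,0,0))):
        p=proj(d,pose(q,b[0]));p=(p*k+1).astype(int)
        for i,j in b[1]: cv2.line(im,tuple(map(int,p[i])),tuple(map(int,p[j])),col,1)
    out.append(im)
s,t=out
a=np.zeros((600,800,3),np.uint8)
a[:280,:380]=s[500:780,900:1280][:280,:380]; a[:280,380:]=t[650:930,600:1020]
a[280:,:390]=cv2.resize(s[680:1280,430:1000],(390,320));a[280:,390:]=t[600:1000,990:1500][::1,::1][:320,:410]
cv2.imwrite("pics/ov.png",a)
E
```

```text
cab [ 0.4973 -0.1874 -2.5556  0.005   0.0067]
[[1.5, -1.5], [1.7, -0.3], [-1.6, -1.2], [-1.2, -1.0], [1.1, -1.6], [3.3, -1.2], [1.0, 1.6], [-1.1, -1.7], [0.4, 0.1], [-1.4, -1.1], [-0.2, 0.5], [-1.0, -0.8], [-0.8, -0.3]]
track [0.4823 0.2754 0.3918]
[[-1.0, -1.3], [-0.5, -1.1], [0.8, 0.5], [-0.1, -0.1], [-0.6, 0.3], [-0.1, 0.1], [-0.4, -0.3]]
```

View pics/ov.png

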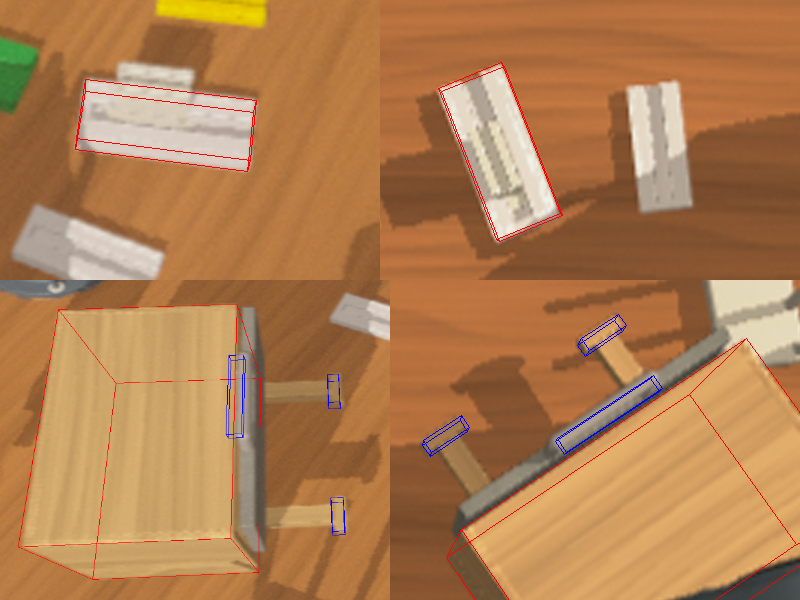

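The track wireframe fits within about 1 px. The cabinet and support heads fit too, and the bar sits about 4 mm forward because the flap starts slightly open. I'll make a helper that turns targets into row units.

```bash
cat >> h.py <<'E'
from scipy.spatial.transform import Rotation as R
def go(*targets):
    """targets: (pos3, tool-x angle) -> row numbers from present pose"""
    from bench import arm
    s=arm.get_state();q=s["tcp_rot"];r=R.from_quat([q[1],q[2],q[3],q[0]]);M=r.as_matrix();a=np.arctan2(M[1,0],M[0,0])
    print("t",s["clock"],np.round(s["tool_pos"],4),"xang",a.round(4),"q",np.round(s["qpos"],2),"F",np.round(s["wrist_force"],1),"w",round(s["gripper_width"],4),"tilt",M[2].round(3))
    for p,ang in targets:
        d=M.T@(np.array(p)-s["tool_pos"])/.25; print(d.round(3),"turn",round(-((ang-a+np.pi)%(2*np.pi)-np.pi)/(np.pi/2),3))
V=np.load("pose.npz")["v"] if __import__("os").path.exists("pose.npz") else None
W=np.load("pose.npz")["w"] if V is not None else None
def C(x,y,z): return pose(V,(x,y,z))[0]
def K(x,y,z): return pose(W,(x,y,z))[0]
CA=.586
E
python3 - <<'E'
from h import *
T=load("top0");S=load("side0")
print("mug",ray(T,(285,178),.05).round(3),"remote",ray(T,(364,175),.018).round(3))
c,s=np.cos(-V[2]),np.sin(-V[2])
for uv,z in(((434,181),.04),((460,178),.04),((444,225),.04),((467,222),.04),((467,150),.18),((474,177),.18),((479,198),.18),((484,224),.18)):
    d=ray(T,uv,z)[:2]-V[:2];print("router in cab",np.round([c*d[0]-s*d[1],s*d[0]+c*d[1]],3))
na=C(-.063-V[3],.095,.06)
print("na",na,"nb",C(-.063-V[4],-.095,.06))
s0=[.257,-.569,.42]
go((s0,CA),([na[0],na[1],.42],CA),(na,CA))
E
```

```text
mug [0.758 0.136 0.05 ] remote [ 0.778 -0.115  0.018]
router in cab [-0.131  0.263]
router in cab [-0.094  0.337]
router in cab [0.002 0.206]
router in cab [0.034 0.271]
router in cab [-0.135  0.349]
router in cab [-0.058  0.318]
router in cab [0.001 0.292]
router in cab [0.07  0.258]
na [ 0.60646983 -0.22890259  0.06      ] nb [ 0.50277999 -0.06968197  0.06      ]
t 0.1 [ 0.2569 -0.569   0.2217] xang 0.4238 q [-1.33  0.53  1.43 -0.    1.18 -0.18] F [ 0.6 -0.   0.2] w 0.0869 tilt [ 0.    -0.002 -1.   ]
[ 0.001 -0.001 -0.793] turn -0.103
[ 1.834 -0.667 -0.791] turn -0.103
[ 1.834 -0.664  0.649] turn -0.103
```

Emit:
send_rows(
  steps="0 0 -0.79 -0.1; 0 0 -0.79 -0.1; 0 0 -0.79 -0.1; 0 0 -0.79 -0.1; 0.9 -0.33 -0.79 -0.103; 0.9 -0.33 -0.79 -0.103; 0.9 -0.33 -0.79 -0.103; 0.9 -0.33 -0.79 -0.103; 0.9 -0.33 -0.79 -0.103; 0.9 -0.33 -0.79 -0.103; 0.9 -0.33 -0.79 -0.103",
  hand=-0.2,
)

```text
clock: 1.2
tool_pos: [0.4285, -0.4012, 0.4197]
tcp_rot: [-0.0, 0.957, 0.29, -0.001]
wrist_force: [-0.8, 0.0, -0.1]
gripper_width: 0.0519
gripper_force: 0.0
```

Run:
```python
from h import *
na=C(-.063-V[3],.095,.06)
go(([na[0],na[1],.4],CA),(na,CA))
```

```text
t 1.2 [ 0.4285 -0.4012  0.4197] xang 0.5877 q [-0.94  0.32  1.24 -0.    1.59  0.04] F [-0.8  0.  -0.1] w 0.0519 tilt [-0.001 -0.001 -1.   ]
[ 0.975 -0.179  0.078] turn 0.001
[ 0.976 -0.178  1.438] turn 0.001
```

Emit:
send_rows(
  steps="0.975 -0.18 0.08 0; 0.975 -0.18 0.08 0; 0.975 -0.18 0.08 0; 0.975 -0.18 0.08 0; 0.975 -0.18 0.08 0; 0.975 -0.18 0.08 0; 0.975 -0.18 0.5 0; 0.975 -0.18 0.8 0; 0.975 -0.18 1 0; 0.975 -0.18 1 0; 0.975 -0.18 1 0",
)

```text
clock: 2.3
tool_pos: [0.6029, -0.2311, 0.1655]
tcp_rot: [-0.002, 0.958, 0.287, -0.003]
wrist_force: [0.5, -0.2, -0.4]
gripper_width: 0.0523
gripper_force: 0.0
```

Run:
```python
from h import *
from bench import arm
na=C(-.063-V[3],.095,.06)
go((na,CA))
a=[]
for n,b in(("side",(230,300,150,113)),("top",(330,170,150,113))):
    d=arm.get_image(n)["img"][:,:,::-1];x,y,w,h=b;a.append(cv2.resize(d[y:y+h,x:x+w],(400,300),interpolation=cv2.INTER_CUBIC))
cv2.imwrite("pics/a1.png",np.hstack(a))
```

```text
t 2.3 [ 0.6029 -0.2311  0.1655] xang 0.583 q [-0.54  0.62  1.43 -0.    1.1   0.45] F [ 0.5 -0.2 -0.4] w 0.0523 tilt [-0.004 -0.006 -1.   ]
[0.018 0.003 0.422] turn -0.002
```

View pics/a1.png

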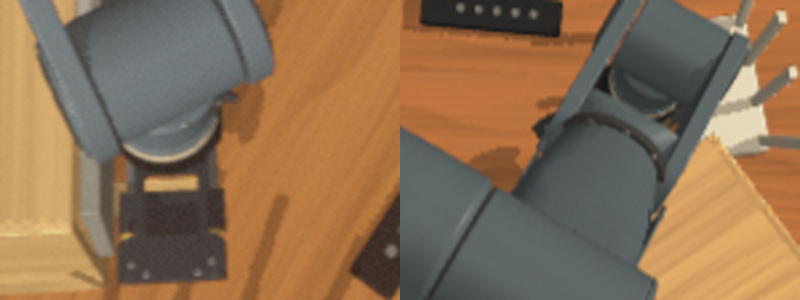

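The gripper is above support a's neck, between the flap and the head, and clear of the flap. I'll descend, grip and pull.

Emit:
send_rows(
  steps="0.01 0 0.15 0; 0.01 0 0.3 0; 0.01 0 0.42 0; 0.01 0 0.42 0; 0.01 0 0.42 0",
)

```text
clock: 2.9
tool_pos: [0.6094, -0.2302, 0.0667]
tcp_rot: [0.001, 0.958, 0.288, 0.001]
wrist_force: [-0.1, 0.7, 0.0]
gripper_width: 0.0522
gripper_force: 0.0
```

Emit:
send_rows(
  steps="0 0 0 0; 0 0 0 0; 0 0 0 0; 0 0 0 0; 0 0 0 0; 0 0 0 0",
  hand=1,
)

```text
clock: 3.5
tool_pos: [0.6063, -0.2249, 0.0658]
tcp_rot: [-0.003, 0.957, 0.289, -0.002]
wrist_force: [-3.8, 7.3, 7.2]
gripper_width: 0.0239
gripper_force: 29.9
```

Emit:
send_rows(
  steps="0.03 -0.02 0 0; 0.06 -0.02 0 0; 0.1 -0.02 0 0; 0.14 -0.02 0 0; 0.18 -0.02 0 0; 0.22 -0.02 0 0; 0.26 -0.02 0 0; 0.29 -0.02 0 0; 0.305 -0.02 0 0; 0.315 -0.02 0 0; 0.315 -0.02 0 0; 0.315 -0.02 0 0",
)

```text
clock: 4.7
tool_pos: [0.6676, -0.1833, 0.0656]
tcp_rot: [0.001, 0.957, 0.29, -0.005]
wrist_force: [-11.7, -8.6, 9.3]
gripper_width: 0.0238
gripper_force: 30.0
```

Run:
```python
from h import *
print(C(-.063-.08,.095,.066))
go((C(-.063-.08,.095,.066),CA))
```

```text
[ 0.66893063 -0.1874391   0.066     ]
t 4.7 [ 0.6676 -0.1833  0.0656] xang 0.5879 q [-0.43  0.8   1.36 -0.01  0.99  0.56] F [-11.7  -8.6   9.3] w 0.0238 tilt [-0.01  -0.002 -1.   ]
[-0.005  0.017 -0.001] turn 0.001
```

Emit:
send_rows(
  steps="-0.015 0.0 0 0; -0.015 0.0 0 0; -0.015 0 0 0; -0.015 0 0 0; -0.015 0 -0.15 0; -0.015 0 -0.3 0; -0.015 0 -0.3 0",
  hand=-0.2,
)

```text
clock: 5.4
tool_pos: [0.6728, -0.1837, 0.1461]
tcp_rot: [0.004, 0.957, 0.289, 0.005]
wrist_force: [0.8, -0.3, 0.3]
gripper_width: 0.0515
gripper_force: 0.0
```

Run:
```python
from h import *
p=dict(np.load("pose.npz"));p["v"][:2]+=[-.0022,.0033];np.savez("pose.npz",**p)
V[:]=p["v"]
go((C(-.063-V[4],-.095,.14),CA),(C(-.063-V[4],-.095,.064),CA))
```

```text
t 5.4 [ 0.6728 -0.1837  0.1461] xang 0.5861 q [-0.43  0.7   1.31  0.    1.11  0.56] F [ 0.8 -0.3  0.3] w 0.0515 tilt [ 0.007  0.01  -1.   ]
[-0.314 -0.772  0.014] turn 0.0
[-0.317 -0.775  0.318] turn 0.0
```

Emit:
send_rows(
  steps="-0.1 -0.4 0 0; -0.2 -0.6 0 0; -0.312 -0.772 0 0; -0.312 -0.772 0 0; -0.312 -0.772 0 0; -0.312 -0.772 0.1 0; -0.312 -0.772 0.2 0; -0.312 -0.772 0.3 0; -0.312 -0.772 0.3 0; -0.312 -0.772 0.3 0",
)

```text
clock: 6.4
tool_pos: [0.4969, -0.0649, 0.0647]
tcp_rot: [-0.0, 0.957, 0.289, -0.0]
wrist_force: [0.2, 0.1, 0.9]
gripper_width: 0.0524
gripper_force: 0.0
```

Emit:
send_rows(
  steps="0 0 0 0; 0 0 0 0; 0 0 0 0; 0 0 0 0; 0 0 0 0; 0 0 0 0",
  hand=1,
)

```text
clock: 7.0
tool_pos: [0.4999, -0.0675, 0.0658]
tcp_rot: [0.003, 0.957, 0.289, 0.003]
wrist_force: [4.1, -6.3, -2.1]
gripper_width: 0.0237
gripper_force: 30.0
```

Run:
```python
from h import *
go((C(-.063-V[4],-.095,.064),CA),(C(-.063-.08,-.095,.064),CA))
```

```text
t 7.0 [ 0.4999 -0.0675  0.0658] xang 0.587 q [-0.35  0.62  1.87 -0.    0.64  0.63] F [ 4.1 -6.3 -2.1] w 0.0237 tilt [ 0.003  0.007 -1.   ]
[ 0.005 -0.002  0.007] turn 0.001
[ 0.298 -0.002  0.008] turn 0.001
```

Emit:
send_rows(
  steps="0.03 0 0 0; 0.06 0.01 0 0; 0.1 0.01 0 0; 0.14 0.01 0 0; 0.18 0.01 0 0; 0.22 0.01 0 0; 0.26 0.01 0 0; 0.29 0.01 0 0; 0.31 0.01 0 0; 0.32 0.01 0 0; 0.32 0.01 0 0; 0.32 0.01 0 0",
)

```text
clock: 8.2
tool_pos: [0.558, -0.0278, 0.0654]
tcp_rot: [0.002, 0.957, 0.292, -0.009]
wrist_force: [-15.8, -24.5, 14.6]
gripper_width: 0.0238
gripper_force: 30.0
```

Emit:
send_rows(
  steps="-0.015 0 0 0; -0.015 0 0 0; -0.015 0 0 0; -0.015 0 0 0; 0.1 0 -0.2 0; 0.1 0 -0.4 0; 0.1 0 -0.6 0; 0.1 0 -0.8 0; 0.1 0 -1 0; 0.1 0 -1 0; 0.1 0 -1 0",
  hand=-0.2,
)

```text
clock: 9.3
tool_pos: [0.5866, -0.0084, 0.3172]
tcp_rot: [0.001, 0.957, 0.289, 0.002]
wrist_force: [-1.2, 0.1, -0.1]
gripper_width: 0.052
gripper_force: 0.0
```

Run:
```python
from h import *
from bench import arm
for n in("side","top"):
    d=arm.get_image(n); cv2.imwrite(f"pics/{n}1.png",d["img"][:,:,::-1]); np.savez(f"pics/{n}1.npz",**d)
s=cv2.imread("pics/side1.png");t=cv2.imread("pics/top1.png")
a=np.hstack([cv2.resize(s[230:430,160:360],(400,400)),cv2.resize(t[170:330,330:490],(400,400))]);cv2.imwrite("pics/b1.png",a)
go((C(-.004,0,.42),CA-np.pi/2),(C(-.004,0,.42),CA+np.pi/2))
```

```text
t 9.4 [ 0.5845 -0.0083  0.3135] xang 0.5863 q [-0.21  0.38  1.42  0.    1.34  0.78] F [-0.1  0.6 -0.3] w 0.0519 tilt [-0.002 -0.002 -1.   ]
[-0.672  0.387 -0.426] turn 1.0
[-0.672  0.387 -0.426] turn -1.0
```

View pics/b1.png

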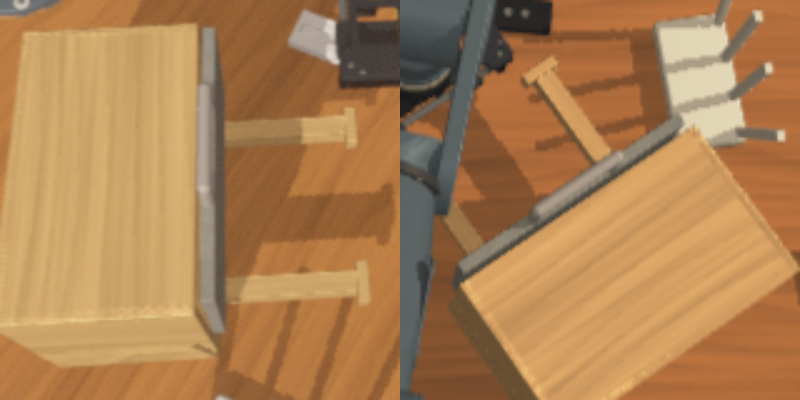

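Run:
```python
from h import *
S,T=load("side0"),load("top0")
c,s=np.cos(-V[2]),np.sin(-V[2])
def cab(d,uv,z):
    e=ray(d,uv,z)[:2]-V[:2];return np.round([c*e[0]-s*e[1],s*e[0]+c*e[1]],4)
print("b now",cab(S,(338.5,284),.093),cab(S,(338,303),.093)," b before",cab(S,(309,286),.093))
print("a now",cab(S,(343.5,361),.093),cab(T,(379.2,198.8),.093),cab(T,(392.8,192.8),.093)," a before",cab(S,(311,362.5),.093))
# bar in the top/side now: ends at z .322
print("bar",cab(T,(330+132/2.5,170+215/2.5),.322),cab(T,(330+222/2.5,170+153/2.5),.322),cab(S,(160+103,230+42),.322),cab(S,(160+103,230+96),.322))
```

```text
b now [-0.172  -0.1138] [-0.1673 -0.0638]  b before [-0.0982 -0.1119]
a now [-0.1702  0.0768] [-0.1702  0.0766] [-0.1628  0.1218]  a before [-0.0959  0.0766]
bar [-0.0035 -0.0568] [-0.0053  0.0572] [-0.0096 -0.0487] [-0.0112  0.0608]
```

Both supports are out: the head faces are at x≈-0.170, and the stop is -0.169. Next I'll turn and move above the bar.

Emit:
send_rows(
  steps="0 0 -0.2 -0.09; 0 0 -0.4 -0.18; -0.1 0.1 -0.43 -0.27; -0.25 0.2 -0.43 -0.36; -0.4 0.3 -0.43 -0.45; -0.5 0.387 -0.43 -0.54; -0.6 0.387 -0.43 -0.63; -0.66 0.387 -0.43 -0.72; -0.66 0.387 -0.43 -0.81; -0.66 0.387 -0.43 -0.9; -0.66 0.387 -0.43 -1; -0.66 0.387 -0.43 -1",
  hand=0.1,
)

```text
clock: 10.6
tool_pos: [0.5008, -0.1804, 0.4197]
tcp_rot: [-0.003, 0.473, 0.881, 0.0]
wrist_force: [0.9, -0.3, -0.1]
gripper_width: 0.0395
gripper_force: 0.0
```

Run:
```python
from h import *
go((C(-.007,0,.34),CA+np.pi/2),(C(-.007,0,.298),CA+np.pi/2))
```

```text
t 10.6 [ 0.5008 -0.1804  0.4197] xang 2.1564 q [-0.56  0.23  1.36  0.    1.56 -1.14] F [ 0.9 -0.3 -0.1] w 0.0395 tilt [ 0.005 -0.002 -1.   ]
[-0.001  0.001  0.319] turn -0.0
[-0.002  0.002  0.487] turn -0.0
```

Emit:
send_rows(
  steps="0 0 0.15 0; 0 0 0.3 0; 0 0 0.36 0; 0 0 0.42 0; 0 0 0.48 0; 0 0 0.48 0; 0 0 0.48 0",
)

```text
clock: 11.3
tool_pos: [0.5012, -0.1805, 0.3016]
tcp_rot: [-0.001, 0.474, 0.881, 0.0]
wrist_force: [0.1, -0.0, -0.1]
gripper_width: 0.0391
gripper_force: 0.0
```

Run:
```python
from h import *
from bench import arm
go((C(-.007,0,.298),CA+np.pi/2))
d=arm.get_image("side")["img"][:,:,::-1]; cv2.imwrite("pics/g1.png",cv2.resize(d[220:370,180:380],(800,600),interpolation=cv2.INTER_CUBIC))
```

```text
t 11.3 [ 0.5012 -0.1805  0.3016] xang 2.1549 q [-0.56  0.32  1.56  0.    1.27 -1.14] F [ 0.1 -0.  -0.1] w 0.0391 tilt [ 0.002 -0.001 -1.   ]
[ 0.002 -0.     0.014] turn -0.001
```

View pics/g1.png

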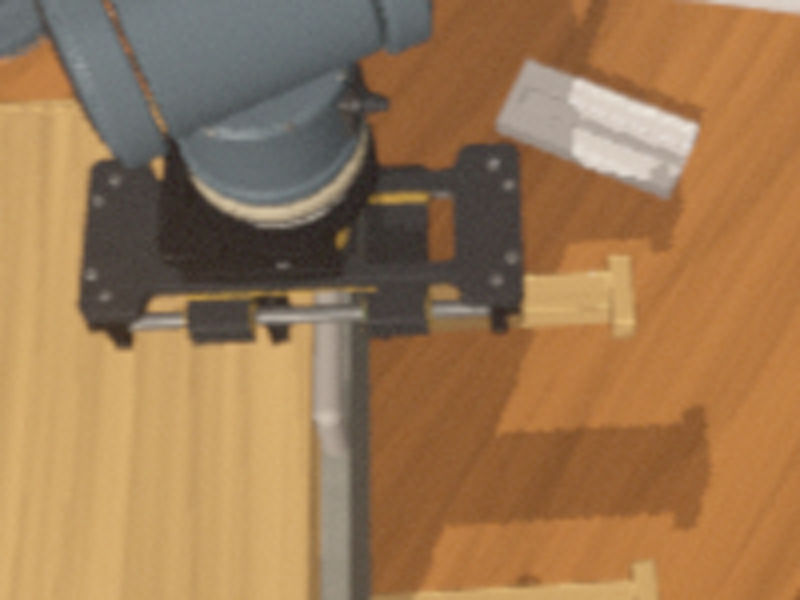

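The gripper straddles the bar (seen at about (325,350) in the crop), with the finger blocks on both sides. I'll close it.

Emit:
send_rows(
  steps="0 0 0.01 0; 0 0 0.01 0; 0 0 0.01 0; 0 0 0.01 0; 0 0 0.01 0; 0 0 0.01 0",
  hand=1,
)

```text
clock: 11.95
tool_pos: [0.5016, -0.1809, 0.3004]
tcp_rot: [0.0, 0.473, 0.881, 0.0]
wrist_force: [0.1, 0.1, 1.7]
gripper_width: 0.0132
gripper_force: 30.0
```

Run:
```python
from h import *
go()
from bench import arm
p=arm.get_state()["tool_pos"]
g=C(0,0,.1);u=np.array([np.cos(CA),np.sin(CA)])
d=(p[:2]-g[:2])@u; print("bar out",d,"lateral",(p[:2]-g[:2])@[u[1],-u[0]])
th0=np.arcsin(d/.215);z0=.1+.215*np.cos(th0);print(th0,z0,p[2]+.019)
# arc rows relative to now, tool y=out, z=down
th=np.linspace(th0,np.pi/2,49)[1:]
for t in th: print(f"0 {(.215*np.sin(t)-d)/.25:.3f} {(z0-.1-.215*np.cos(t))/.25:.3f} 0",end="; ")
```

```text
t 11.95 [ 0.5016 -0.1809  0.3004] xang 2.1565 q [-0.56  0.32  1.56  0.    1.26 -1.14] F [0.1 0.1 1.7] w 0.0132 tilt [-0.001  0.    -1.   ]
bar out 0.007229949747792655 lateral 0.0009731444334738396
0.033634014282698646 0.31487840242016973 0.31942269080735836
0 0.028 0.001 0; 0 0.055 0.004 0; 0 0.082 0.007 0; 0 0.110 0.011 0; 0 0.137 0.016 0; 0 0.164 0.021 0; 0 0.190 0.028 0; 0 0.217 0.035 0; 0 0.243 0.044 0; 0 0.269 0.053 0; 0 0.295 0.063 0; 0 0.320 0.074 0; 0 0.345 0.085 0; 0 0.370 0.097 0; 0 0.394 0.111 0; 0 0.418 0.125 0; 0 0.441 0.139 0; 0 0.464 0.155 0; 0 0.486 0.171 0; 0 0.508 0.188 0; 0 0.529 0.205 0; 0 0.550 0.223 0; 0 0.570 0.242 0; 0 0.589 0.262 0; 0 0.608 0.282 0; 0 0.626 0.303 0; 0 0.644 0.324 0; 0 0.661 0.346 0; 0 0.677 0.368 0; 0 0.692 0.391 0; 0 0.707 0.414 0; 0 0.721 0.438 0; 0 0.734 0.462 0; 0 0.746 0.487 0; 0 0.758 0.512 0; 0 0.768 0.537 0; 0 0.778 0.563 0; 0 0.787 0.589 0; 0 0.796 0.615 0; 0 0.803 0.642 0; 0 0.810 0.668 0; 0 0.815 0.695 0; 0 0.820 0.722 0; 0 0.824 0.750 0; 0 0.827 0.777 0; 0 0.829 0.804 0; 0 0.831 0.832 0; 0 0.831 0.860 0;
```

Emit:
send_rows(
  steps="0 0.028 0.001 0; 0 0.055 0.004 0; 0 0.082 0.007 0; 0 0.110 0.011 0; 0 0.137 0.016 0; 0 0.164 0.021 0; 0 0.190 0.028 0; 0 0.217 0.035 0; 0 0.243 0.044 0; 0 0.269 0.053 0; 0 0.295 0.063 0; 0 0.320 0.074 0",
)

```text
clock: 13.15
tool_pos: [0.5685, -0.1361, 0.2812]
tcp_rot: [-0.0, 0.473, 0.881, 0.0]
wrist_force: [-2.2, -0.1, 1.0]
gripper_width: 0.0134
gripper_force: 30.0
```

Emit:
send_rows(
  steps="0 0.025 0.011 0; 0 0.05 0.023 0; 0 0.074 0.037 0; 0 0.098 0.051 0; 0 0.121 0.065 0; 0 0.144 0.081 0; 0 0.166 0.097 0; 0 0.188 0.114 0; 0 0.209 0.131 0; 0 0.230 0.149 0; 0 0.250 0.168 0; 0 0.269 0.188 0",
)

```text
clock: 14.35
tool_pos: [0.6244, -0.099, 0.2341]
tcp_rot: [-0.0, 0.473, 0.881, 0.0]
wrist_force: [-1.7, 4.2, 0.8]
gripper_width: 0.0127
gripper_force: 30.0
```

```bash
cat >> h.py <<'E'
def bar():
    from bench import arm
    p=arm.get_state()["tool_pos"];g=C(0,0,.1);u=np.array([np.cos(CA),np.sin(CA)])
    d=(p[:2]-g[:2])@u;h=p[2]+.019-.1;print("out",d.round(4),"h",h.round(4),"r",np.hypot(d,h).round(4),"th",np.arctan2(d,h).round(3))
E
python3 -c "
from h import *
go();bar()"
```

```text
t 14.35 [ 0.6244 -0.099   0.2341] xang 2.1564 q [-0.33  0.53  1.4   0.    1.22 -0.92] F [-1.7  4.2  0.8] w 0.0127 tilt [ 0.001  0.    -1.   ]
out 0.1549 h 0.1531 r 0.2177 th 0.791
```

Emit:
send_rows(
  steps="0 0.019 0.020 0; 0 0.037 0.041 0; 0 0.055 0.062 0; 0 0.072 0.084 0; 0 0.088 0.106 0; 0 0.103 0.129 0; 0 0.118 0.152 0; 0 0.132 0.176 0; 0 0.145 0.2 0; 0 0.157 0.225 0; 0 0.169 0.25 0; 0 0.179 0.275 0",
)

```text
clock: 15.55
tool_pos: [0.6619, -0.0744, 0.1653]
tcp_rot: [0.0, 0.473, 0.881, 0.0]
wrist_force: [-1.4, 4.6, 1.5]
gripper_width: 0.0128
gripper_force: 30.0
```

Emit:
send_rows(
  steps="0 0.01 0.026 0; 0 0.019 0.052 0; 0 0.028 0.078 0; 0 0.035 0.105 0; 0 0.042 0.131 0; 0 0.047 0.158 0; 0 0.052 0.185 0; 0 0.056 0.213 0; 0 0.059 0.24 0; 0 0.061 0.267 0; 0 0.063 0.295 0; 0 0.063 0.323 0",
)

```text
clock: 16.75
tool_pos: [0.6757, -0.0652, 0.0846]
tcp_rot: [0.001, 0.473, 0.881, 0.001]
wrist_force: [-0.5, 6.5, 0.4]
gripper_width: 0.0132
gripper_force: 30.2
```

```bash
python3 -c "
from h import *
go();bar()"
```

```text
t 16.75 [ 0.6757 -0.0652  0.0846] xang 2.1561 q [-0.26  0.76  1.39  0.    0.99 -0.85] F [-0.5  6.5  0.4] w 0.0132 tilt [-0.     0.003 -1.   ]
out 0.2163 h 0.0036 r 0.2163 th 1.554
```

Emit:
send_rows(
  steps="0 0 0.006 0; 0 0 0.012 0; 0 0 0.018 0; 0 0 0.018 0; 0 0 0.018 0",
)

```text
clock: 17.25
tool_pos: [0.6757, -0.0651, 0.08]
tcp_rot: [0.001, 0.473, 0.881, 0.001]
wrist_force: [0.2, 6.1, -1.0]
gripper_width: 0.0127
gripper_force: 30.2
```

Emit:
send_rows(
  steps="0 0 0 0; 0 0 0 0; 0 0 0 0; 0 0 -0.08 0; 0 0 -0.2 0; 0 0 -0.4 0; 0 0 -0.6 0; 0 0 -0.6 0; 0 0 -0.6 0",
  hand=0.35,
)

```text
clock: 18.15
tool_pos: [0.676, -0.0672, 0.233]
tcp_rot: [0.003, 0.473, 0.881, 0.0]
wrist_force: [-0.2, -0.5, -0.0]
gripper_width: 0.0282
gripper_force: 0.0
```

Run:
```python
from h import *
from bench import arm
go((K(-.03,0,.35),W[2]),(K(-.03,0,.06),W[2]))
for n in("side","top"):
    d=arm.get_image(n); cv2.imwrite(f"pics/{n}2.png",d["img"][:,:,::-1]); np.savez(f"pics/{n}2.npz",**d)
s=cv2.imread("pics/side2.png");t=cv2.imread("pics/top2.png")
a=np.hstack([cv2.resize(s[160:460,150:450],(400,400)),cv2.resize(t[160:320,200:520],(800,400))[:,:400]]);cv2.imwrite("pics/c1.png",a)
```

```text
t 18.15 [ 0.676  -0.0672  0.233 ] xang 2.1557 q [-0.26  0.59  1.28 -0.    1.27 -0.85] F [-0.2 -0.5 -0. ] w 0.0282 tilt [-0.005  0.003 -1.   ]
[ 1.591 -0.005 -0.476] turn 1.123
[ 1.597 -0.009  0.684] turn 1.123
```

View pics/c1.png

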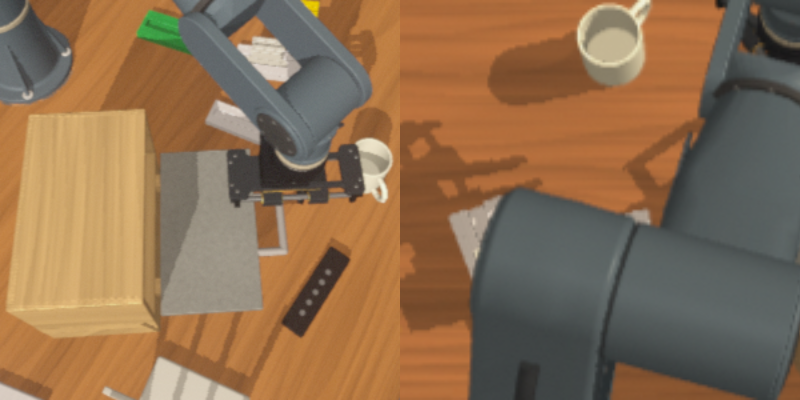

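The flap lies level on the supports. Next I'll locate the stand along the track.

Run:
```python
from h import *
S,T=load("side0"),load("top0")
c,s=np.cos(-W[2]),np.sin(-W[2])
def tr(d,uv,z):
    e=ray(d,uv,z)[:2]-W[:2];return np.round([c*e[0]-s*e[1],s*e[0]+c*e[1]],4)
print([tr(S,p,.086) for p in((339.6,187.6),(364.6,190.3),(338.8,193.8),(364,196.5))])
print([tr(T,p,.086) for p in((229.8,260.2),(235.6,257),(247,279),(241,282.4),(238.4,270))])
```

```text
[array([-0.0509,  0.0128]), array([0.0202, 0.0139]), array([-0.0505, -0.0088]), array([ 0.0206, -0.0075])]
[array([0.0162, 0.0138]), array([ 0.0186, -0.0056]), array([-0.0559, -0.0133]), array([-0.0586,  0.0067]), array([-0.0211,  0.0006])]
```

Emit:
send_rows(
  steps="0 0 -0.15 0; 0.15 0 -0.25 0.09; 0.3 0 -0.25 0.18; 0.45 0 -0.25 0.27; 0.6 0 -0.25 0.36; 0.7 0 -0.25 0.45; 0.8 0 -0.25 0.54; 0.9 0 -0.25 0.63; 1 0 -0.25 0.72; 1 0 -0.25 0.81; 1 0 -0.25 0.9; 1 0 -0.25 1",
  hand=-0.6,
)

```text
clock: 19.45
tool_pos: [0.5353, 0.1424, 0.2908]
tcp_rot: [-0.0, 0.957, 0.289, -0.002]
wrist_force: [-0.2, -0.5, -0.6]
gripper_width: 0.0696
gripper_force: 0.0
```

Run:
```python
from h import *
go((K(-.017,0.001,.2),W[2]),(K(-.017,.001,.05),W[2]))
```

```text
t 19.45 [0.5353 0.1424 0.2908] xang 0.5871 q [ 0.06  0.36  1.52 -0.    1.26  1.04] F [-0.2 -0.5 -0.6] w 0.0696 tilt [-0.004 -0.002 -1.   ]
[ 0.054 -0.577  0.364] turn 0.124
[ 0.056 -0.576  0.964] turn 0.124
```

Emit:
send_rows(
  steps="0.054 -0.2 0 0.06; 0.054 -0.4 0 0.124; 0.054 -0.577 0.1 0.124; 0.054 -0.577 0.25 0.124; 0.054 -0.577 0.4 0.124; 0.054 -0.577 0.5 0.124; 0.054 -0.577 0.55 0.124; 0.054 -0.577 0.55 0.124; 0.054 -0.577 0.55 0.124",
)

```text
clock: 20.35
tool_pos: [0.4675, 0.2694, 0.1556]
tcp_rot: [0.0, 0.98, 0.197, 0.0]
wrist_force: [0.5, -0.0, -0.3]
gripper_width: 0.0697
gripper_force: 0.0
```

Run:
```python
from h import *
from bench import arm
go((K(-.017,.001,.05),W[2]))
d=arm.get_image("side")["img"][:,:,::-1]; cv2.imwrite("pics/s1.png",cv2.resize(d[150:255,290:430],(800,600),interpolation=cv2.INTER_CUBIC))
```

```text
t 20.35 [0.4675 0.2694 0.1556] xang 0.3976 q [ 0.32  0.51  1.71 -0.    0.92  1.49] F [ 0.5 -0.  -0.3] w 0.0697 tilt [ 0.  0. -1.]
[-0.004 -0.004  0.422] turn 0.004
```

View pics/s1.png

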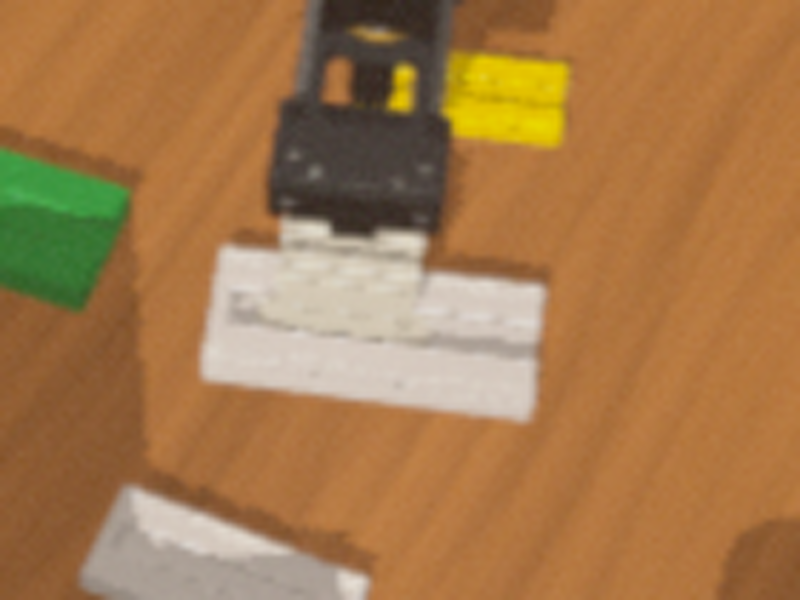

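The gripper is above the stand head. The slot is capped at the left end and open at the right end, (540,345) in the crop. I'll descend and grip.

Emit:
send_rows(
  steps="-0.004 -0.004 0.12 0.004; -0.004 -0.004 0.25 0.004; -0.004 -0.004 0.36 0.004; -0.004 -0.004 0.42 0.004; -0.004 -0.004 0.42 0.004; -0.004 -0.004 0.42 0.004",
)

```text
clock: 21.0
tool_pos: [0.467, 0.2703, 0.0517]
tcp_rot: [-0.0, 0.981, 0.194, 0.001]
wrist_force: [-0.5, 0.5, 1.0]
gripper_width: 0.0695
gripper_force: 0.0
```

Emit:
send_rows(
  steps="0 0 0 0; 0 0 0 0; 0 0 0 0; 0 0 0 0; 0 0 0 0; 0 0 0 0; 0 0 0 0",
  hand=1,
)

```text
clock: 21.7
tool_pos: [0.4657, 0.2701, 0.0506]
tcp_rot: [-0.0, 0.981, 0.195, 0.0]
wrist_force: [0.1, 0.5, 1.8]
gripper_width: 0.0299
gripper_force: 30.0
```

Run:
```python
from h import *
go((K(-.017,.001,.05),W[2]),(K(.15,.001,.05),W[2]))
```

```text
t 21.7 [0.4657 0.2701 0.0506] xang 0.3916 q [0.32 0.68 1.78 0.   0.68 1.5 ] F [0.1 0.5 1.8] w 0.0299 tilt [ 0. -0. -1.]
[0.002 0.002 0.003] turn -0.0
[0.67  0.001 0.003] turn -0.0
```

Emit:
send_rows(
  steps="0.03 0 0 0; 0.06 0 0 0; 0.09 0 0 0; 0.12 0 0 0; 0.15 0 0 0; 0.18 0 0 0; 0.21 0 0 0; 0.24 0 0 0; 0.27 0 0 0; 0.3 0 0 0; 0.32 0 0 0; 0.32 0 0 0",
)

```text
clock: 22.9
tool_pos: [0.5415, 0.3012, 0.0507]
tcp_rot: [-0.0, 0.981, 0.194, 0.002]
wrist_force: [1.1, 0.7, 2.7]
gripper_width: 0.03
gripper_force: 30.0
```

Run:
```python
from h import *
go((K(.16,.001,.05),W[2]))
```

```text
t 22.9 [0.5415 0.3012 0.0507] xang 0.3914 q [0.33 0.75 1.57 0.   0.82 1.51] F [1.1 0.7 2.7] w 0.03 tilt [ 0.003  0.    -1.   ]
[0.382 0.001 0.004] turn -0.0
```

Emit:
send_rows(
  steps="0.03 0 0 0; 0.07 0 0 0; 0.11 0 0 0; 0.15 0 0 0; 0.19 0 0 0; 0.23 0 0 0; 0.27 0 0 0; 0.31 0 0 0; 0.35 0 0 0; 0.38 0 0 0; 0.4 0 0 0; 0.4 0 0 0",
)

```text
clock: 24.1
tool_pos: [0.6329, 0.3389, 0.0502]
tcp_rot: [-0.0, 0.981, 0.195, 0.0]
wrist_force: [0.9, -0.5, -3.1]
gripper_width: 0.0295
gripper_force: 30.0
```

Emit:
send_rows(
  steps="0 0 -0.1 0; 0 0 -0.25 0; 0 0 -0.4 0; 0 0 -0.6 0; 0 0 -0.8 0; 0 0 -0.9 0; 0 0 -0.9 0; 0 0 -0.9 0",
)

```text
clock: 24.9
tool_pos: [0.6311, 0.3384, 0.2747]
tcp_rot: [0.0, 0.981, 0.195, -0.001]
wrist_force: [0.6, -0.1, -3.5]
gripper_width: 0.03
gripper_force: 30.0
```

Run:
```python
from h import *
m=C(-.085,0,0)
S=load("side2")
print("check flap corners (proj, side) vs pic", proj(S,[C(-.170,.145,.107),C(-.170,-.145,.107),C(-.215,.05,.1)]).round(1).tolist())
go(([m[0],m[1],.276],W[2]),([m[0],m[1],.153],W[2]))
```

```text
check flap corners (proj, side) vs pic [[346.0, 390.9], [337.1, 270.3], [362.2, 347.6]]
t 24.9 [0.6311 0.3384 0.2747] xang 0.3916 q [0.34 0.61 1.11 0.   1.41 1.52] F [ 0.6 -0.1 -3.5] w 0.03 tilt [-0.002 -0.    -1.   ]
[-0.967  1.658 -0.004] turn -0.0
[-0.966  1.658  0.488] turn -0.0
```

Emit:
send_rows(
  steps="-0.08 0.15 -0.05 0; -0.17 0.3 -0.05 0; -0.25 0.45 -0.05 0; -0.34 0.6 -0.05 0; -0.42 0.72 -0.05 0; -0.5 0.85 -0.05 0; -0.55 0.95 -0.05 0; -0.58 0.99 -0.05 0; -0.58 1 -0.05 0; -0.58 1 -0.05 0",
)

```text
clock: 25.9
tool_pos: [0.5931, 0.053, 0.2867]
tcp_rot: [-0.001, 0.981, 0.194, -0.001]
wrist_force: [0.9, 0.1, -2.7]
gripper_width: 0.0301
gripper_force: 30.0
```

Emit:
send_rows(
  steps="-0.07 0.12 0 0; -0.14 0.25 0 0; -0.22 0.38 0 0; -0.3 0.5 0 0; -0.35 0.6 0 0; -0.38 0.65 0 0; -0.385 0.658 0 0; -0.385 0.658 0 0; -0.385 0.658 0 0",
)

```text
clock: 26.8
tool_pos: [0.5675, -0.1346, 0.2879]
tcp_rot: [-0.001, 0.981, 0.195, 0.0]
wrist_force: [-0.1, -0.2, -1.9]
gripper_width: 0.0301
gripper_force: 30.0
```

Run:
```python
from h import *
m=C(-.085,0,0)
go(([m[0],m[1],.152],W[2]))
```

```text
t 26.8 [ 0.5675 -0.1346  0.2879] xang 0.3934 q [-0.42  0.4   1.46  0.    1.28  0.75] F [-0.1 -0.2 -1.9] w 0.0301 tilt [ 0.    -0.001 -1.   ]
[-0.01   0.007  0.544] turn 0.001
```

Emit:
send_rows(
  steps="-0.01 0.007 0.1 0; -0.01 0.007 0.22 0; -0.01 0.007 0.34 0; -0.01 0.007 0.44 0; -0.01 0.007 0.5 0; -0.01 0.007 0.52 0; -0.01 0.007 0.53 0; -0.01 0.007 0.535 0; -0.01 0.007 0.54 0; -0.01 0.007 0.54 0; -0.01 0.007 0.54 0",
)

```text
clock: 27.9
tool_pos: [0.566, -0.1392, 0.1537]
tcp_rot: [0.0, 0.981, 0.195, 0.0]
wrist_force: [0.6, -0.7, -1.8]
gripper_width: 0.0296
gripper_force: 30.0
```

Emit:
send_rows(
  steps="0 0 0.004 0; 0 0 0.008 0; 0 0 0.008 0",
)

```text
clock: 28.2
tool_pos: [0.5659, -0.1392, 0.1516]
tcp_rot: [0.0, 0.981, 0.195, 0.0]
wrist_force: [-0.6, -0.4, 2.0]
gripper_width: 0.03
gripper_force: 30.0
```

Emit:
send_rows(
  steps="0 0 0.004 0; 0 0 0.006 0; 0 0 0.006 0",
)

```text
clock: 28.5
tool_pos: [0.5659, -0.1392, 0.1516]
tcp_rot: [0.0, 0.981, 0.195, 0.0]
wrist_force: [-3.5, 0.1, 10.3]
gripper_width: 0.0298
gripper_force: 30.0
```

Contact is made. I'll ease off a little, release, and retreat upward.

Emit:
send_rows(
  steps="0 0 -0.006 0; 0 0 -0.006 0; 0 0 -0.006 0",
)

```text
clock: 28.8
tool_pos: [0.566, -0.1392, 0.1516]
tcp_rot: [0.0, 0.981, 0.195, 0.0]
wrist_force: [-2.0, 1.2, 5.0]
gripper_width: 0.0299
gripper_force: 30.0
```

Emit:
send_rows(
  steps="0 0 0 0; 0 0 0 0; 0 0 0 0; 0 0 0 0; 0 0 -0.1 0; 0 0 -0.25 0; 0 0 -0.4 0; 0 0 -0.6 0; 0 0 -0.8 0; 0 0 -0.8 0",
  hand=-0.5,
)

```text
clock: 29.8
tool_pos: [0.5696, -0.1406, 0.3594]
tcp_rot: [0.005, 0.981, 0.195, 0.007]
wrist_force: [0.3, 0.2, -0.6]
gripper_width: 0.0653
gripper_force: 0.0
```

Emit:
send_rows(
  steps="0 -0.2 0 0; 0 -0.4 0 0; 0 -0.6 0 0; 0 -0.8 0 0; 0 -0.9 0 0; 0 -0.9 0 0; 0 -0.9 0 0",
)

```text
clock: 30.5
tool_pos: [0.4799, 0.069, 0.3509]
tcp_rot: [0.0, 0.981, 0.195, 0.0]
wrist_force: [-0.1, -0.7, -0.3]
gripper_width: 0.0649
gripper_force: 0.0
```

Run:
```python
from h import *
from bench import arm
go()
a=[]
for n,b in(("side",(240,230,200,200)),("top",(310,140,180,180))):
    d=arm.get_image(n);np.savez(f"pics/{n}3.npz",**d);i=d["img"][:,:,::-1].copy();x,y,w,h=b;a.append(cv2.resize(i[y:y+h,x:x+w],(400,400),interpolation=cv2.INTER_CUBIC))
    print(n,"head-top centre expected px",proj(d,C(-.085,0,.187)).round(1),"base",proj(d,C(-.085,0,.107)).round(1))
cv2.imwrite("pics/f1.png",np.hstack(a))
```

```text
t 30.5 [0.4799 0.069  0.3509] xang 0.393 q [-0.09  0.19  1.59 -0.    1.36  1.09] F [-0.1 -0.7 -0.3] w 0.0649 tilt [ 0.     0.001 -1.   ]
side head-top centre expected px [[304.  316.8]] base [[305.  328.2]]
top head-top centre expected px [[377.6 228.9]] base [[374.8 234.5]]
```

View pics/f1.png

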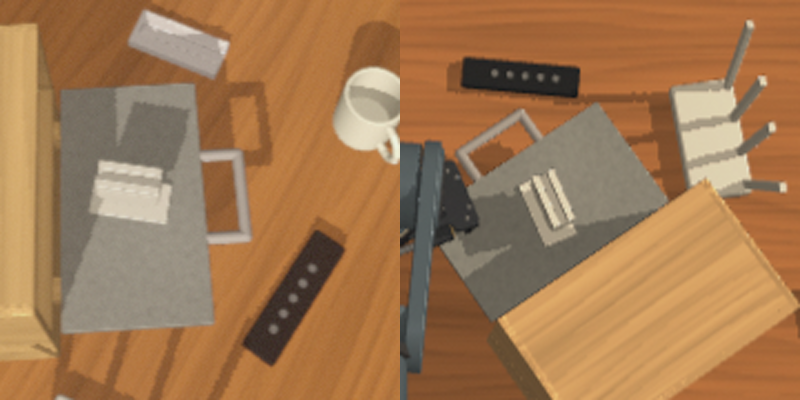

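The stand is upright in the middle of the level flap: its head is at crop (130,170) and the expected position is (128,174). The router, mug and remote look untouched, so I'll hand in.

```bash
python3 -c "
from bench import arm
print(arm.finish_job())"
```

```text
the job is handed in; nothing more can be done
None
```

I handed the job in at about 30 s of the 72 s allowed: both supports are fully out, the flap is level on them, the stand is upright in its middle, and the router, mug and remote are untouched (the hand-in returned no verdict).

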